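# Drop the gate with a mallet and sweep the handle offcuts into the scrap tray

### The job

Clear the four sawn-off handle ends from the work board: with the mallet, knock the sprung steel peg fully down so that the gate at the end of the lane drops, then stand the mallet back on the counter, upright on its face as you found it. Then sweep all four offcuts along the lane into the scrap tray with the hand float, never pushing or picking them up with the gripper or the mallet, and set the float flat on the counter again. Work the peg with nothing but the mallet, and leave everything else on the counter and the board where it is.

Things in the scene. Friction and masses are not known exactly. Their poses are not given: they have to be found in the camera images.
- station: fixed grey work board (mm): x -110 to 99, y -170 to 165, top 60 above the counter; origin on the counter (z=0). Its +x is the sweeping direction, away from the robot to the scrap tray. Lane along x, y -92 to 92, open at its near end x=-110, between two wooden fences 12 thick, 25 high. A slot with the gate crosses the lane's end at x 99 to 113; the tray follows
- peg (a joint): travel in m of the sprung peg with the gate fixed to it: 0 up, 0.028 fully down. Stiff (about 6 to 10 N), stays where driven. At 0 the peg's top is 30 above its collar and the gate, a plate across the lane at x 101 to 111, stands 24 above the board; fully down, the peg is 2 proud of the collar and the gate 4 below the board's top
- peg_top (a point): centre of the flat top of the round steel peg, diameter 30, at x 106, y 135 of the station, left of the lane's far end; moves with the peg: 110 above the counter when up, 82 when fully down. It stands in a grey collar block, x 81 to 131, y 109 to 161 of the station, top 80 above the counter
- tray_centre (a point): centre of the floor of the steel scrap tray, fixed beyond the board: inside x 121 to 295, y -92 to 92 of the station, floor 5 above the counter; near wall x 113 to 121, top 58 above the counter (2 below the board's top); other walls 8 thick, 85 above the counter. Axes as the station's
- mallet: mallet, 0.4 kg, standing on its face: black rubber head, an upright cylinder of diameter 60, 84 high; origin at the centre of its underside, z up. The straight wooden handle points along its -x axis, level, from x = -30 to -170, 24 wide (y) and 28 high, its centre line 44 above the underside. Grip the handle near the head, about x = -60
- float: plasterer's hand float, 0.3 kg, the sweeping tool: flat grey plate 60 (x) x 156 (y) x 16 high with a wooden bar handle above it along y, 24 wide (x), 28 high, 124 long, centre line 62 above the underside, on two posts. Origin at the centre of its underside, z up; sweep with a long edge (local +x or -x) leading
- offcut0: loose wooden handle offcut, 67 long (x), 34 wide, 28 high, one end stepped narrower; starts lying on the board in the lane; origin at its centre
- offcut1: loose wooden handle offcut, 70 long (x), 34 wide, 28 high, one end stepped narrower; starts lying on the board in the lane; origin at its centre
- offcut2: loose wooden handle offcut, 62 long (x), 34 wide, 28 high, one end stepped narrower; starts lying on the board in the lane; origin at its centre
- offcut3: loose wooden handle offcut, 70 long (x), 34 wide, 28 high, one end stepped narrower; starts lying on the board in the lane; origin at its centre
- hammer_head: bystander: steel hammer head without a handle, 95 x 34 x 34, parked on the board's ledge at its -y side, outside the lane; origin under its middle
- new_handle: bystander: complete new wooden handle, 185 mm long, lying on the counter; origin under it, near its middle
- jar: bystander: closed jar, diameter 70, 100 high; origin under its centre
- spanner: bystander: steel spanner, 180 long, lying flat
- tape_roll: bystander: grey roll of tape lying flat, outside diameter 80, 24 high; origin under its centre
- carton: bystander: cardboard carton 90 x 120 x 60 high; origin under its centre
- screwdriver: bystander: screwdriver, 190 long, lying flat

How it is judged (in metres and radians):
On the way, in this order (a step that is already met when the one before it is completed fails the run):
1. the peg is driven fully down and the gate has dropped (value of joint peg above 0.025 m), for 0.2 s.
2. the mallet stands on the counter again, let go (height (world z) of mallet below 0.01 m and angle between mallet's own z axis and vertical below 0.15 rad and not (x of mallet in the frame of station between 0.121 and 0.297 m and y of mallet in the frame of station between -0.094 and 0.094 m) and linear speed of mallet below 0.02 m/s and contact force between the fingers and mallet below 0.1 N), for 0.2 s.
3. all four offcuts are in the scrap tray (x of offcut0 in the frame of station between 0.121 and 0.297 m and y of offcut0 in the frame of station between -0.094 and 0.094 m and z of each of offcut0, offcut1, offcut2, offcut3 in the frame of station below 0.07 m and x of offcut1 in the frame of station between 0.121 and 0.297 m and y of offcut1 in the frame of station between -0.094 and 0.094 m and x of offcut2 in the frame of station between 0.121 and 0.297 m and y of offcut2 in the frame of station between -0.094 and 0.094 m and x of offcut3 in the frame of station between 0.121 and 0.297 m and y of offcut3 in the frame of station between -0.094 and 0.094 m), for 0.2 s.
At the end, for the whole second after the job is handed in: peg within 3 mm of fully down; all four offcuts at rest inside the scrap tray, centres under 70 mm above the counter; mallet and float at rest on the counter itself, not in the tray, undersides down: within 0.15 rad of level and under 10 mm above it (all of step 3 and value of joint peg above 0.025 m and linear speed of each of offcut0, offcut1, offcut2, offcut3, mallet, float below 0.02 m/s and height (world z) of each of mallet, float below 0.01 m and angle between each of mallet, float's own z axis and vertical below 0.15 rad and not (x of mallet in the frame of station between 0.121 and 0.297 m and y of mallet in the frame of station between -0.094 and 0.094 m) and not (x of float in the frame of station between 0.121 and 0.297 m and y of float in the frame of station between -0.094 and 0.094 m)); the robot touches nothing.
It fails at once if the peg or gate is pressed (over 2 N) by the gripper, the arm or the float before it is fully down (value of joint peg below 0.025 m and contact force between any of the fingers, the arm, float and peg above 2 N).
It fails at once if an offcut is pushed or gripped (over 2 N) by the gripper, the arm or the mallet (contact force between any of the fingers, the arm, mallet and offcut0 above 2 N or contact force between any of the fingers, the arm, mallet and offcut1 above 2 N or contact force between any of the fingers, the arm, mallet and offcut2 above 2 N or contact force between any of the fingers, the arm, mallet and offcut3 above 2 N).
It fails at once if a bystander (hammer head, new handle, jar, spanner, tape roll, carton or screwdriver) is moved by more than 25 mm (distance of any of hammer_head, new_handle, jar, spanner, tape_roll, carton, screwdriver from where it was at the start of the episode above 0.025 m).
It also fails if it takes over 69 s, if anything falls off the work surface, if the arm or the gripper's body presses on something with over 40 N, if the wrist force passes 120 N, or if a joint passes its speed limit or range.

### The arm

A 6-joint arm with a two-finger parallel gripper is mounted at the origin on the work surface. World frame = base frame: x ahead of the robot, y to its left, z up, the work surface at z = 0. Lengths are in m, angles in degrees, forces in N, time in s.
With the tool pointing down it reaches from about 0.35 to 0.975 m from the base axis. Payload 4.9 kg.
Tool frame: the origin (TCP) lies at the very end of the fingers, on their centre line; the grasp point (between the pads) lies 19 mm behind it (r.tcp_to_grasp is the distance from the TCP to the grasp point, in m); z points along the fingers, y is the line along which they close (so a half turn about z gives the same grasp; the last joint's range is limited). The gripper opens to 85 mm and grips with 20 to 120 N. Pads are 22 mm wide; open, the fingers measure 114 mm over their backs; the gripper's body (76 mm by 85 mm) begins 54 mm behind the grasp point. The pads swing forward as they close: fully open they stand 13 mm farther back than shut.
Start: joints at [56.666, 3.019, 92.412, -0, 84.569, -6.818], TCP at [0.279, 0.559, 0.231] pointing down, gripper open.
Joint ranges: [-172.51, 172.51], [-57.92, 126.97], [3.15, 148.05], [-58.71, 238.71], [5.1, 150.11], [-179.66, 179.66]. Speed limits (degrees/s): [147.25, 147.25, 180, 180, 180, 180].

### API

Orientations are given as [roll, pitch, yaw] about the fixed x, y, z axes, in that order (R = Rz(yaw) Ry(pitch) Rx(roll)).
In Python, from rig import telemetry, imaging, r, models gives the robot as it stands. The module is installed in compiled form; this text tells all that it offers.
- The arm moves only by the shell command python3 -m pendant 'ROWS' [OPENING]. ROWS is JSON, a list of rows, each an object with "offset": the shift along the tool's x, y, z each as a share of 0.02 m, from -1 to 1, a list of three; "dr": the turn, a rotation vector about the tool's x, y, z each as a share of 0.15 rad, from -1 to 1, a list of three. In form: [{"offset": [dx, dy, dz], "dr": [ax, ay, az]}, ...]. A call has 1 to 12 rows; each row shifts and turns the commanded pose from where the row before left it, along the tool's axes as they then stand; what a row does not reach is not made up. A row lasts 1/8 s, in which the tool goes at most 62.5 mm and 10.7 degrees, less where a joint would pass 70% of its speed; a pose out of reach is approached as far as the arm can. A call with a number of a shift or a turn outside -1 to 1 is refused whole. A call with a gripper value outside its range is refused whole. OPENING is the opening, from -1 (shut) to 1 (fully open), set as the call begins (- or left out, the last holds). The fingers move at their own pace and stop on an object; the grip force is fixed at half the most. Time passes only in rows, so rows that do not move let the fingers close. It gives the time, the measured TCP pose, the force, the opening and the grip force at its end, in the units of the state.
- telemetry.get_obs(): the state, without advancing time (a new reading comes with each control period).
- imaging.camera(name): name is "scene" or "top" or "wrist"; returns a dict with "color" (420x560x3 uint8, blue, green, red), "fx", "fy", "cx", "cy" (pixels), "pose" (4x4, takes a point from camera to world coordinates). Camera axes: x right, y down, z forward; pixel columns grow to the right and rows downward; lengths in m; the calibration is good to about 2 mm. A picture is of the moment at which its call begins. There is no depth.
- r.hand_in(): hands the job in; it is judged then, once.
Trained networks look in the newest picture that a camera, given by its name, has taken for a name from the list of things; names that differ only in an ending like _2 or _b are one class to them, and where a whole thing is asked for, a point or a joint stands for the part that bears it (a point fixed in the world has none). Each returns a list of dicts, best first, with "confidence" (0 to 1); they miss things now and then, are a little off and sometimes report something else, mostly with a low value. They report only what shows in the picture. A call takes as long as a camera call.
- models.search_frame(camera, name): "rect" ([centre column, centre row, width, height] as shares, 0 to 1, of the picture: columns of its width, rows of its height, round what is visible of it).
- models.masks_of(camera, name): "mask" (420x560 bool, what is visible of it) and "rect" ([centre column, centre row, width, height] as shares, 0 to 1, of the picture: columns of its width, rows of its height, round what is visible of it).
- models.place_of(camera, name): "centre" ([row, column] as shares, 0 to 1, of the picture: columns of its width, rows of its height: a listed point, or the origin of a listed thing).
The state is a dict: "clock": time; "joint_pos": joint angles; "qd": joint speeds; "joint_torque": joint torques, N m; "tool_pos": TCP position; "eef_rot": TCP orientation; "force": force on the tool from outside, world axes, zero at the start; "moment": the same for the moment, N m; "finger_gap": finger opening in m; "finger_force": force on a finger pad.
Only numpy, scipy, OpenCV 4.12 (cv2) and the standard library are available. Lean on these libraries where they do the work, as an engineer would, in place of code of your own. Each camera call takes 0.05 s, during which the arm holds its last target. There are 200 camera calls.

## Working session

There is one attempt and no reset: what is moved stays moved. The work goes in short steps, Python scripts to look and compute and a shell command to move; the robot and the scene stay as the last step left them, time stands still between calls to the robot, and variables do not carry over. Pictures are saved under pics/ and viewed, at most 10 in all, crops included, and the job is handed in when it is done.

```bash
mkdir -p pics; cat > h.py <<'E'
import numpy as np,cv2
from rig import telemetry,imaging,r,models
from scipy.spatial.transform import Rotation as R
def ray(c,uv,z):
    P=c["pose"];d=P[:3,:3]@np.array([(uv[0]-c["cx"])/c["fx"],(uv[1]-c["cy"])/c["fy"],1]);o=P[:3,3]
    return o+d*(z-o[2])/d[2]
def proj(c,p):
    q=np.linalg.inv(c["pose"])@np.append(p,1);return np.array([c["fx"]*q[0]/q[2]+c["cx"],c["fy"]*q[1]/q[2]+c["cy"]])
def uv(m): return m["centre"][1]*560,m["centre"][0]*420
def where(cam,c,n,z,k=1):
    return [(np.round(ray(c,uv(m),z)[:2],4).tolist(),round(m["confidence"],2)) for m in models.place_of(cam,n)[:k]]
E
python3 - <<'E'
from h import *
Z=dict(station=0,peg_top=.11,tray_centre=.005,mallet=0,float=0,offcut0=.074,offcut1=.074,offcut2=.074,offcut3=.074,hammer_head=.06,new_handle=0,jar=0,spanner=0,tape_roll=0,carton=0,screwdriver=0)
cs={k:imaging.camera(k) for k in("top","scene")}
for k,c in cs.items():
    cv2.imwrite(f"pics/{k}0.png",c["color"]);print(k,c["pose"][:3,3],c["fx"])
    for n,z in Z.items(): print(n,where(k,c,n,z,2))
o=telemetry.get_obs();print(o["tool_pos"],o["eef_rot"],o["clock"],o["finger_gap"])
E
```

```text
top [ 0.37095845 -0.00799992  1.47659484] 445.4729029172881
station [([0.5393, -0.0553], 0.59)]
peg_top [([0.6595, 0.0743], 0.72)]
tray_centre [([0.7382, -0.065], 0.56)]
mallet [([0.5951, 0.3671], 0.81)]
float [([0.7039, 0.3417], 0.71), ([0.5218, -0.3889], 0.68)]
offcut0 [([0.5801, -0.0902], 0.6), ([0.511, 0.0068], 0.56)]
offcut1 [([0.5801, -0.0902], 0.6), ([0.511, 0.0068], 0.56)]
offcut2 [([0.5801, -0.0902], 0.6), ([0.511, 0.0068], 0.56)]
offcut3 [([0.5801, -0.0902], 0.6), ([0.511, 0.0068], 0.56)]
hammer_head [([0.5207, -0.1729], 0.63)]
new_handle [([0.6739, -0.3727], 0.69), ([0.7386, -0.0638], 0.41)]
jar [([0.6949, 0.3261], 0.64)]
spanner [([0.462, -0.55], 0.72)]
tape_roll [([0.3195, 0.2709], 0.53)]
carton [([0.5735, 0.5514], 0.83)]
screwdriver [([0.2652, -0.4594], 0.61)]
scene [ 1.55607692 -0.33431282  1.07332561] 494.2451164971484
station [([0.5438, -0.0496], 0.81)]
peg_top []
tray_centre [([0.7371, -0.0555], 0.75)]
mallet [([0.5843, 0.38], 0.96)]
float [([0.512, -0.3946], 0.7), ([0.5846, 0.5487], 0.52)]
offcut0 [([0.5128, 0.0104], 0.6), ([0.5959, 0.008], 0.59)]
offcut1 [([0.5128, 0.0104], 0.6), ([0.5959, 0.008], 0.59)]
offcut2 [([0.5128, 0.0104], 0.6), ([0.5959, 0.008], 0.59)]
offcut3 [([0.5128, 0.0104], 0.6), ([0.5959, 0.008], 0.59)]
hammer_head [([0.5214, -0.1843], 0.9), ([0.7786, -0.0676], 0.55)]
new_handle [([0.6759, -0.3755], 0.61), ([0.4509, -0.1737], 0.34)]
jar [([0.7002, 0.3353], 0.65), ([0.5069, -0.0755], 0.59)]
spanner []
tape_roll [([0.312, 0.2641], 0.86)]
carton [([0.5243, 0.0317], 0.66), ([0.5839, 0.5581], 0.57)]
screwdriver [([0.7117, 0.3268], 0.63), ([0.2747, -0.4535], 0.59)]
[0.27902719 0.55925124 0.23130716] [ 1.79999616e+02 -4.29424295e-04  1.53484241e+02] 1.7 0.08533978334641856
```

View pics/top0.png

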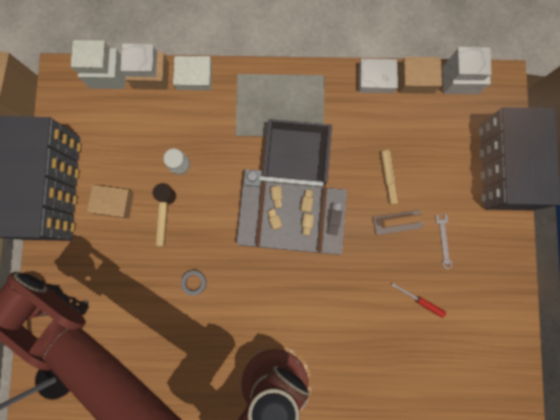

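View pics/scene0.png

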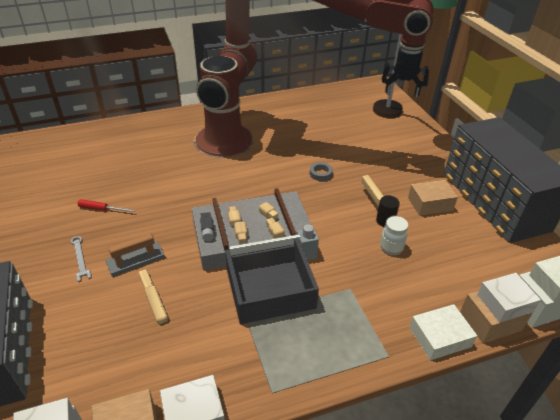

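```bash
python3 - <<'E'
from h import *
c=imaging.camera("top");im=c["color"]
cv2.imwrite("pics/crop.png",cv2.resize(im[112:260,228:356],None,fx=4,fy=4,interpolation=cv2.INTER_CUBIC))
for n,z in(("mallet",.05),("float",.03),("station",.06)):
    for m in models.masks_of("top",n)[:2]:
        M=m["mask"].astype(np.uint8);p=np.argwhere(M)[:,::-1]
        pts=np.array([ray(c,q,z)[:2] for q in p]).astype(np.float32)
        (ct,wh,a)=cv2.minAreaRect(pts)
        l,v=np.linalg.eigh(np.cov((pts-pts.mean(0)).T))
        print(n,round(m["confidence"],2),np.round(ct,4),np.round(wh,3),round(a,1),"mean",pts.mean(0).round(4),"axis",v[:,1].round(3))
E
```

```text
mallet 0.87 [0.5278 0.3652] [0.202 0.075] 3.0 mean [0.5446 0.3712] axis [-1.     0.013]
float 0.59 [ 0.5181 -0.3928] [0.061 0.161] 10.5 mean [ 0.5181 -0.3919] axis [-0.193  0.981]
station 0.95 [ 0.6326 -0.0536] [0.337 0.426] 85.6 mean [ 0.6122 -0.0451] axis [-0.995  0.102]
station 0.47 [ 0.6622 -0.3574] [0.178 0.031] 7.5 mean [ 0.6649 -0.3577] axis [-0.989 -0.149]
```

View pics/crop.png

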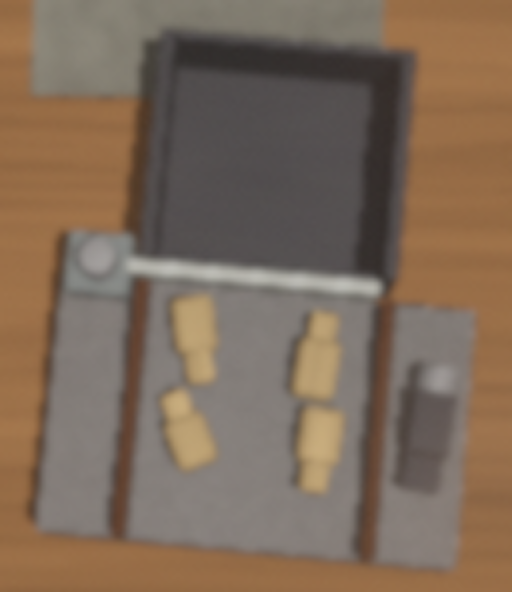

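```bash
cat >> h.py <<'E'
def plan(x,y,z,yaw):
    o=telemetry.get_obs();p=np.array(o["tool_pos"]);y0=o["eef_rot"][2]
    d=np.array([x,y,z])-p;T=R.from_euler("xyz",[180,0,yaw],degrees=True)
    dz=-np.radians((yaw-y0+180)%360-180)
    print("t",round(o["clock"],2),"at",p.round(4),np.round(o["eef_rot"],1),"gap",round(o["finger_gap"],4))
    print(" dr z units",round(dz/.15,2)," then offset units (final frame)",(T.inv().apply(d)/.02).round(2))
E
python3 - <<'E'
from h import *
from scipy.optimize import least_squares
c=imaging.camera("top")
D=[((37,528),(-110,165,60)),((455,568),(-110,-170,60)),((474,308),(99,-170,60)),((98,257),(106,135,110)),((163,30),(303,100,85)),((413,52),(303,-100,85)),((380,286),(106,-92,84))]
def T(s,p): p=np.array(p)/1e3;a=s[2];return np.array([s[0]+np.cos(a)*p[0]-np.sin(a)*p[1],s[1]+np.sin(a)*p[0]+np.cos(a)*p[1],p[2]])
f=lambda s:np.concatenate([proj(c,T(s,b))-np.array([228+a[0]/4-.4,112+a[1]/4-.4]) for a,b in D])
s=least_squares(f,[.54,-.05,-.08],loss="soft_l1");print(s.x,np.degrees(s.x[2]),f(s.x).reshape(-1,2).round(1).tolist())
for n in((106,135,110),(-110,0,60),(99,0,60)):print(n,T(s.x,n).round(4))
plan(.535,.368,.15,180)
E
```

```text
[ 0.5334218  -0.04332729 -0.0722478 ] -4.1394942124743 [[-0.5, 0.8], [0.4, 0.4], [0.3, 0.4], [-0.7, -0.4], [0.3, -0.8], [-0.5, -1.0], [0.5, 0.3]]
(106, 135, 110) [0.6489 0.0837 0.11  ]
(-110, 0, 60) [ 0.4237 -0.0354  0.06  ]
(99, 0, 60) [ 0.6322 -0.0505  0.06  ]
t 1.95 at [0.279  0.5592 0.2313] [-180.     0.   153.5] gap 0.0853
 dr z units -3.09  then offset units (final frame) [-12.8   -9.56   4.07]
```

```bash
python3 -m pendant '[{"offset":[0,0,0],"dr":[0,0,-0.8]},{"offset":[0,0,0],"dr":[0,0,-0.8]},{"offset":[0,0,0],"dr":[0,0,-0.8]},{"offset":[0,0,0],"dr":[0,0,-0.7]},{"offset":[-1,-0.8,0],"dr":[0,0,0]},{"offset":[-1,-0.8,0],"dr":[0,0,0]},{"offset":[-1,-0.8,0],"dr":[0,0,0]},{"offset":[-1,-0.8,0],"dr":[0,0,0]},{"offset":[-1,-0.8,0],"dr":[0,0,0]},{"offset":[-1,-0.8,0],"dr":[0,0,0]},{"offset":[-1,-0.8,0.4],"dr":[0,0,0]},{"offset":[-1,-0.8,0.6],"dr":[0,0,0]}]' 1 && python3 -m pendant '[{"offset":[-1,-0.8,0.6],"dr":[0,0,0]},{"offset":[-1,-0.8,0.6],"dr":[0,0,0]},{"offset":[-1,-0.8,0.6],"dr":[0,0,0]},{"offset":[-1,-0.7,0.6],"dr":[0,0,0]},{"offset":[-0.8,0,0.6],"dr":[0,0,0]},{"offset":[0,0,0],"dr":[0,0,0]},{"offset":[0,0,0],"dr":[0,0,0]}]'
python3 - <<'E'
from h import *
c=imaging.camera("wrist");cv2.imwrite("pics/w1.png",c["color"])
print(where("wrist",c,"mallet",0),proj(c,[.535,.368,.044]))
for m in models.masks_of("wrist","mallet")[:1]:
    print(m["rect"]); p=np.argwhere(m["mask"])[:,::-1]; 
    pts=np.array([ray(c,q,.058)[:2] for q in p[::5]])
    for x in np.arange(.42,.6,.01):
        s=pts[abs(pts[:,0]-x)<.005,1]
        if len(s):print(round(x,3),s.min().round(4),s.max().round(4))
plan(.535,.368,.15,180)
E
```

```text
clock: 3.45
tool_pos: [0.4402, 0.4313, 0.2117]
eef_rot: [180.0, 0.1, -179.9]
force: [0.7, 0.2, -1.1]
finger_gap: 0.0853
finger_force: 0.0
clock: 4.32
tool_pos: [0.5353, 0.37, 0.1515]
eef_rot: [180.0, -0.0, -179.9]
force: [0.3, 0.3, -0.2]
finger_gap: 0.0853
finger_force: 0.0
[([0.5963, 0.3717], 0.9)] [273.65573494 206.07395286]
[0.4977, 0.4619, 0.1671, 0.7562]
0.43 0.3659 0.3883
0.44 0.3653 0.3885
0.45 0.3653 0.3881
0.46 0.3647 0.3878
0.47 0.3646 0.3879
0.48 0.3639 0.387
0.49 0.3639 0.387
0.5 0.3632 0.3867
0.51 0.3638 0.3869
0.52 0.3631 0.3859
0.53 0.3624 0.3859
0.54 0.3624 0.3855
0.55 0.3556 0.3865
0.56 0.35 0.3942
0.57 0.3478 0.3965
0.58 0.3448 0.3981
0.59 0.3432 0.402
t 4.47 at [0.5353 0.3703 0.1521] [ 1.800e+02  1.000e-01 -1.798e+02] gap 0.085
 dr z units 0.02  then offset units (final frame) [ 0.01 -0.11  0.11]
```

View pics/w1.png

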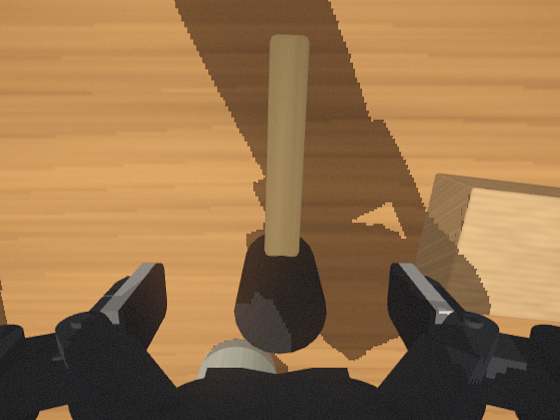

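```bash
python3 -m pendant '[{"offset":[0,0.2,1],"dr":[0,0,0.2]},{"offset":[0,0,1],"dr":[0,0,0]},{"offset":[0,0,1],"dr":[0,0,0]},{"offset":[0,0,1],"dr":[0,0,0]},{"offset":[0,0,1],"dr":[0,0,0]},{"offset":[0,0,1],"dr":[0,0,0]},{"offset":[0,0,0.4],"dr":[0,0,0]},{"offset":[0,0,0],"dr":[0,0,0]}]' && python3 -m pendant '[{"offset":[0,0,0],"dr":[0,0,0]},{"offset":[0,0,0],"dr":[0,0,0]},{"offset":[0,0,0],"dr":[0,0,0]},{"offset":[0,0,0],"dr":[0,0,0]},{"offset":[0,0,0],"dr":[0,0,0]},{"offset":[0,0,0],"dr":[0,0,0]}]' -1; python3 -c "
from h import *
plan(.535,.374,.2,178.6)"
```

```text
clock: 5.48
tool_pos: [0.5351, 0.3736, 0.0225]
eef_rot: [-180.0, -0.1, 178.4]
force: [-0.0, -0.6, -0.0]
finger_gap: 0.0855
finger_force: 0.0
clock: 6.22
tool_pos: [0.5357, 0.374, 0.024]
eef_rot: [180.0, 0.0, 178.4]
force: [-2.1, -0.3, 4.4]
finger_gap: 0.0233
finger_force: 60.2
t 6.22 at [0.5357 0.374  0.024 ] [180.    0.  178.4] gap 0.0233
 dr z units -0.02  then offset units (final frame) [ 0.03 -0.   -8.8 ]
```

```bash
python3 -m pendant '[{"offset":[0,0,-1],"dr":[0,0,0]},{"offset":[0,0,-1],"dr":[0,0,0]},{"offset":[0,0,-1],"dr":[0,0,0]},{"offset":[0,0,-1],"dr":[0,0,0]},{"offset":[0,0,-1],"dr":[0,0,0]},{"offset":[0,-0.5,-1],"dr":[0,0,0]},{"offset":[0,-1,-1],"dr":[0,0,0]},{"offset":[0,-1,-0.3],"dr":[0,0,0]},{"offset":[0,-1,0],"dr":[0,0,0]},{"offset":[0,-1,0],"dr":[0,0,0]},{"offset":[0,-1,0],"dr":[0,0,0]},{"offset":[0,-1,0],"dr":[0,0,0]}]' && python3 -m pendant '[{"offset":[-0.3,-1,0],"dr":[0,0,0]},{"offset":[-0.3,-1,0],"dr":[0,0,0]},{"offset":[-0.3,-1,0],"dr":[0,0,0]},{"offset":[-0.3,-1,0],"dr":[0,0,0]},{"offset":[-0.4,-1,0],"dr":[0,0,0]},{"offset":[-0.4,-1,0],"dr":[0,0,0]},{"offset":[-0.4,-1,0],"dr":[0,0,0]},{"offset":[-0.2,-0.7,0],"dr":[0,0,0]},{"offset":[0,0,0],"dr":[0,0,0]},{"offset":[0,0,0],"dr":[0,0,0]}]'
python3 - <<'E'
from h import *
for k in("top","scene"):
    c=imaging.camera(k);cv2.imwrite(f"pics/{k}1.png",c["color"]);print(where(k,c,"mallet",.14),where(k,c,"peg_top",.11))
a=cv2.imread("pics/scene1.png")[150:330,170:400];b=cv2.imread("pics/top1.png")[110:260,220:360]
a=cv2.resize(a,(460,360));b=cv2.resize(b,(336,360));cv2.imwrite("pics/m1.png",np.hstack([a,b]))
plan(.588,.0855,.164,178.6)
E
```

```text
clock: 7.72
tool_pos: [0.5315, 0.2423, 0.1687]
eef_rot: [-180.0, -0.1, 178.4]
force: [-0.3, 0.3, -4.7]
finger_gap: 0.0231
finger_force: 59.6
clock: 8.98
tool_pos: [0.5793, 0.0888, 0.1692]
eef_rot: [180.0, -0.0, 178.4]
force: [0.3, 0.3, -4.2]
finger_gap: 0.0232
finger_force: 59.6
[] []
[([0.6304, 0.0988], 0.8)] [([0.6529, 0.0894], 0.6)]
t 9.28 at [0.5794 0.0889 0.1693] [180.    0.  178.5] gap 0.0231
 dr z units -0.02  then offset units (final frame) [-0.43 -0.16  0.27]
```

View pics/m1.png

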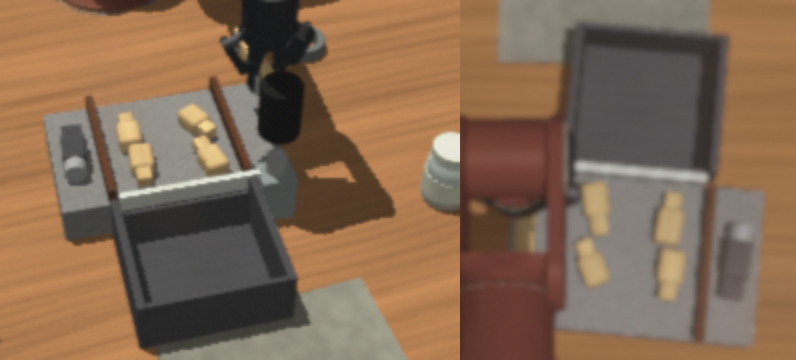

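```bash
python3 -m pendant '[{"offset":[-0.5,0.2,0],"dr":[0,0,0]},{"offset":[0,0,0.5],"dr":[0,0,0]},{"offset":[0,0,1],"dr":[0,0,0]},{"offset":[0,0,1],"dr":[0,0,0]},{"offset":[0,0,0.6],"dr":[0,0,0]},{"offset":[0,0,0],"dr":[0,0,0]}]'
python3 - <<'E'
from h import *
c=imaging.camera("scene");cv2.imwrite("pics/s2.png",cv2.resize(c["color"][150:330,170:400],None,fx=3,fy=3,interpolation=cv2.INTER_CUBIC))
plan(.588,.0855,.106,178.6);print(telemetry.get_obs()["force"])
E
```

```text
clock: 10.02
tool_pos: [0.5892, 0.0921, 0.1062]
eef_rot: [-180.0, -0.1, 178.4]
force: [-0.7, -0.5, -4.4]
finger_gap: 0.0232
finger_force: 59.6
t 10.07 at [0.5888 0.0921 0.1062] [-1.800e+02 -1.000e-01  1.784e+02] gap 0.0233
 dr z units -0.02  then offset units (final frame) [ 0.03 -0.33  0.01]
[ 0.12971695 -0.24289673 -4.6365734 ]
```

View pics/s2.png

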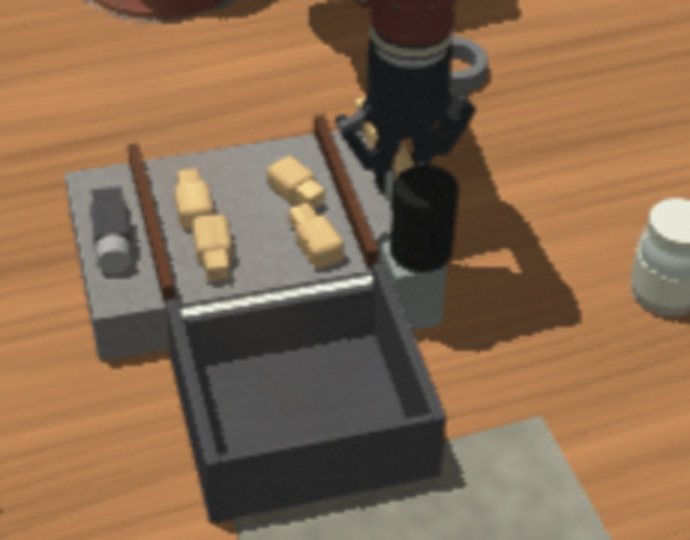

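```bash
for i in 1; do python3 -m pendant '[{"offset":[0,0,0.1],"dr":[0,0,0]},{"offset":[0,0,0],"dr":[0,0,0]}]'; python3 -m pendant '[{"offset":[0,0,0.1],"dr":[0,0,0]},{"offset":[0,0,0],"dr":[0,0,0]}]'; done | egrep 'tool|force'
python3 - <<'E'
from h import *
c=imaging.camera("scene");a=cv2.imread("pics/scene1.png")
f=lambda i:cv2.resize(i[225:275,220:320],None,fx=5,fy=5,interpolation=cv2.INTER_CUBIC)
cv2.imwrite("pics/s3.png",np.vstack([f(a),f(c["color"])]))
E
```

```text
tool_pos: [0.5894, 0.0921, 0.1057]
force: [-2.6, -0.7, 1.2]
finger_force: 60.2
tool_pos: [0.5896, 0.0922, 0.1054]
force: [-8.5, -0.5, 9.1]
finger_force: 61.5
```

View pics/s3.png

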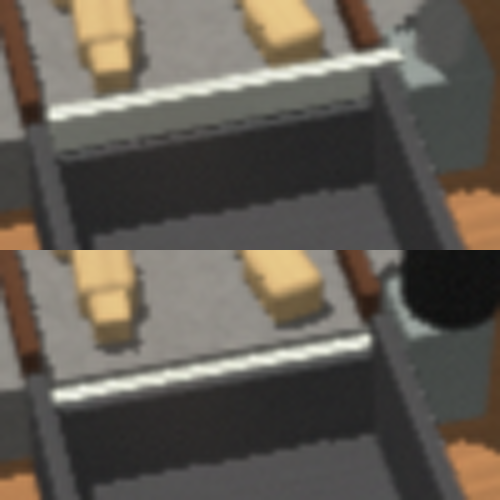

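```bash
python3 -m pendant '[{"offset":[0,0,-1],"dr":[0,0,0]},{"offset":[0,0,-1],"dr":[0,0,0]},{"offset":[0,0,-1],"dr":[0,0,0]},{"offset":[0.2,1,-0.2],"dr":[0,0,0]},{"offset":[0.2,1,0],"dr":[0,0,0]},{"offset":[0.2,1,0],"dr":[0,0,0]},{"offset":[0.2,1,0],"dr":[0,0,0]},{"offset":[0.2,1,0],"dr":[0,0,0]},{"offset":[0.2,1,0],"dr":[0,0,0]},{"offset":[0.2,1,0],"dr":[0,0,0]},{"offset":[0.2,1,0],"dr":[0,0,0]},{"offset":[0.2,1,0],"dr":[0,0,0]}]' && python3 -m pendant '[{"offset":[0.2,1,0],"dr":[0,0,0]},{"offset":[0.2,1,0],"dr":[0,0,0]},{"offset":[0.2,1,0],"dr":[0,0,0]},{"offset":[0.2,1,1],"dr":[0,0,0]},{"offset":[0.1,0.9,1],"dr":[0,0,0]},{"offset":[0,0,1],"dr":[0,0,0]},{"offset":[0,0,1],"dr":[0,0,0]},{"offset":[0,0,1],"dr":[0,0,0]},{"offset":[0,0,1],"dr":[0,0,0]},{"offset":[0,0,0],"dr":[0,0,0]}]' 
python3 -c "
from h import *
plan(.5357,.374,.0245,178.4)"
```

```text
clock: 12.12
tool_pos: [0.5584, 0.2745, 0.1673]
eef_rot: [180.0, 0.0, 178.4]
force: [0.4, -0.5, -4.4]
finger_gap: 0.0231
finger_force: 59.7
clock: 13.38
tool_pos: [0.5418, 0.3703, 0.0443]
eef_rot: [-179.9, -0.3, 178.4]
force: [-0.7, 0.0, -4.7]
finger_gap: 0.023
finger_force: 59.6
t 13.38 at [0.5418 0.3703 0.0443] [-179.9   -0.3  178.4] gap 0.023
 dr z units -0.0  then offset units (final frame) [0.31 0.18 0.99]
```

```bash
python3 -m pendant '[{"offset":[0.3,0.2,0.3],"dr":[0,0,0]},{"offset":[0,0,0.4],"dr":[0,0,0]},{"offset":[0,0,0.2],"dr":[0,0,0]},{"offset":[0,0,0.1],"dr":[0,0,0]},{"offset":[0,0,0],"dr":[0,0,0]}]'
```

```text
clock: 14.0
tool_pos: [0.5376, 0.3757, 0.0273]
eef_rot: [-180.0, 0.0, 178.4]
force: [-0.1, 0.5, -4.5]
finger_gap: 0.0235
finger_force: 59.8
```

```bash
python3 -m pendant '[{"offset":[0,0,0.1],"dr":[0,0,0]},{"offset":[0,0,0],"dr":[0,0,0]}]'|egrep 'pos|force'; python3 -m pendant '[{"offset":[0,0,0.1],"dr":[0,0,0]},{"offset":[0,0,0],"dr":[0,0,0]}]'|egrep 'pos|force'
```

```text
tool_pos: [0.5375, 0.3757, 0.0253]
force: [-0.2, -0.8, -4.5]
finger_force: 59.8
tool_pos: [0.5378, 0.3759, 0.0238]
force: [-0.4, -0.5, -1.6]
finger_force: 60.0
```

Touching the counter; release and lift.

```bash
python3 -m pendant '[{"offset":[0,0,0.03],"dr":[0,0,0]},{"offset":[0,0,0],"dr":[0,0,0]},{"offset":[0,0,0],"dr":[0,0,0]},{"offset":[0,0,0],"dr":[0,0,0]},{"offset":[0,0,0],"dr":[0,0,0]},{"offset":[0,0,-0.5],"dr":[0,0,0]},{"offset":[0,0,-1],"dr":[0,0,0]},{"offset":[0,0,-1],"dr":[0,0,0]},{"offset":[0,0,-1],"dr":[0,0,0]},{"offset":[0,0,-1],"dr":[0,0,0]},{"offset":[0,0,-1],"dr":[0,0,0]},{"offset":[0,0,-1],"dr":[0,0,0]}]' 1
python3 - <<'E'
from h import *
c=imaging.camera("wrist");cv2.imwrite("pics/w2.png",c["color"])
print(where("wrist",c,"mallet",0))
plan(.518,-.392,.2,191)
plan(.518,-.392,.2,101)
print(np.round(telemetry.get_obs()["joint_pos"],0))
E
```

```text
clock: 16.0
tool_pos: [0.5375, 0.3757, 0.1542]
eef_rot: [180.0, 0.0, 178.4]
force: [1.5, -0.2, 0.3]
finger_gap: 0.0856
finger_force: 0.0
[([0.5998, 0.3746], 0.93)]
t 16.1 at [0.5391 0.3767 0.1566] [179.8   0.3 178.4] gap 0.0856
 dr z units -1.46  then offset units (final frame) [  8.37 -37.53  -2.17]
t 16.1 at [0.5391 0.3767 0.1566] [179.8   0.3 178.4] gap 0.0856
 dr z units 9.01  then offset units (final frame) [-37.53  -8.37  -2.17]
[ 28.  10.  92.   0.  78. -60.]
```

View pics/w2.png

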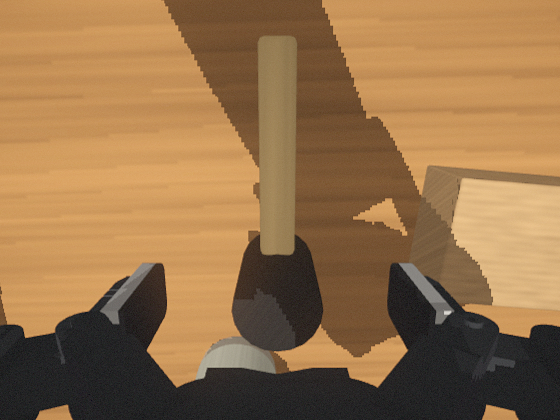

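```bash
python3 -m pendant '[{"offset":[0,-1,-0.2],"dr":[0,0,0]},{"offset":[0,-1,-0.2],"dr":[0,0,0]},{"offset":[0,-1,-0.2],"dr":[0,0,0]},{"offset":[0,-1,-0.2],"dr":[0,0,0]},{"offset":[0,-1,-0.2],"dr":[0,0,0]},{"offset":[0,-1,0],"dr":[0,0,0]},{"offset":[0,-1,0],"dr":[0,0,0]},{"offset":[0,-1,0],"dr":[0,0,0]},{"offset":[0,-1,0],"dr":[0,0,0]},{"offset":[0,-1,0],"dr":[0,0,0]},{"offset":[0,-1,0],"dr":[0,0,0]},{"offset":[0,-1,0],"dr":[0,0,0]}]' >/dev/null && python3 -m pendant '[{"offset":[0,-1,0],"dr":[0,0,0]},{"offset":[0,-1,0],"dr":[0,0,0]},{"offset":[0,-1,0],"dr":[0,0,0]},{"offset":[0,-1,0],"dr":[0,0,0]},{"offset":[0,-1,0],"dr":[0,0,0]},{"offset":[0,-1,0],"dr":[0,0,0]},{"offset":[0,-1,0],"dr":[0,0,0]},{"offset":[0,-1,0],"dr":[0,0,0]},{"offset":[0,-1,0],"dr":[0,0,0]},{"offset":[0,-1,0],"dr":[0,0,0]},{"offset":[0,-1,0],"dr":[0,0,0]},{"offset":[0,-1,0],"dr":[0,0,0]}]' >/dev/null && python3 -m pendant '[{"offset":[0,-1,0],"dr":[0,0,0]},{"offset":[0,-1,0],"dr":[0,0,0]},{"offset":[0,-1,0],"dr":[0,0,0]},{"offset":[0,-1,0],"dr":[0,0,0]},{"offset":[0,-1,0],"dr":[0,0,0]},{"offset":[0,-1,0],"dr":[0,0,0]},{"offset":[0,-1,0],"dr":[0,0,0]},{"offset":[0,-1,0],"dr":[0,0,0]},{"offset":[0,-1,0],"dr":[0,0,0]},{"offset":[0,-1,0],"dr":[0,0,0]},{"offset":[0,-1,0],"dr":[0,0,0]},{"offset":[0,-1,0],"dr":[0,0,0]}]' >/dev/null && python3 -m pendant '[{"offset":[0,-1,0],"dr":[0,0,0.9]},{"offset":[0,-1,0],"dr":[0,0,0.9]},{"offset":[0,0,0],"dr":[0,0,0.9]},{"offset":[0,0,0],"dr":[0,0,0.9]},{"offset":[0,0,0],"dr":[0,0,0.9]},{"offset":[0,0,0],"dr":[0,0,0.9]},{"offset":[0,0,0],"dr":[0,0,0.9]},{"offset":[0,0,0],"dr":[0,0,0.9]},{"offset":[0,0,0],"dr":[0,0,0.9]},{"offset":[0,0,0],"dr":[0,0,0.9]},{"offset":[0,0,0],"dr":[0,0,0]}]'
python3 - <<'E'
from h import *
c=imaging.camera("wrist");cv2.imwrite("pics/w3.png",c["color"])
print(where("wrist",c,"float",0,2))
for m in models.masks_of("wrist","float")[:1]:
    p=np.argwhere(m["mask"])[:,::-1]; pts=np.array([ray(c,q,.016)[:2] for q in p[::3]]).astype(np.float32)
    print(m["confidence"],cv2.minAreaRect(pts))
plan(.518,-.392,.18,101)
E
```

```text
clock: 21.98
tool_pos: [0.5137, -0.3843, 0.1727]
eef_rot: [180.0, 0.0, 101.1]
force: [0.9, -0.5, 0.2]
finger_gap: 0.0856
finger_force: 0.0
[([0.5205, -0.3949], 0.96)]
t 22.12 at [ 0.5137 -0.384   0.1727] [-180.     0.   101.2] gap 0.0855
 dr z units 0.02  then offset units (final frame) [-0.43  0.14 -0.37]
```

View pics/w3.png

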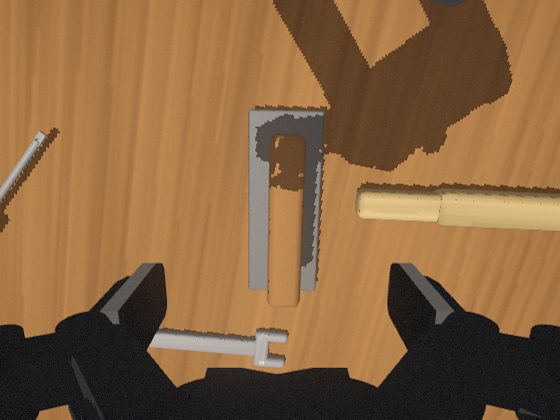

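```bash
python3 - <<'E'
from h import *
c=imaging.camera("wrist")
for q,z in(((284.5,303),.076),((287,137),.076),((249,111),.016),((324,108),.016),((248,288),.016),((316,290),.016)):print(q,ray(c,q,z).round(4))
plan(.5205,-.3949,.043,101)
E
```

```text
(284.5, 303) [ 0.5322 -0.4501  0.076 ]
(287, 137) [ 0.5106 -0.3354  0.076 ]
(249, 111) [ 0.48   -0.3255  0.016 ]
(324, 108) [ 0.5368 -0.312   0.016 ]
(248, 288) [ 0.5056 -0.4748  0.016 ]
(316, 290) [ 0.565  -0.4651  0.016 ]
t 22.18 at [ 0.5136 -0.3839  0.1726] [-180.    -0.   101.1] gap 0.0853
 dr z units 0.02  then offset units (final frame) [-0.61  0.23  6.48]
```

```bash
python3 -m pendant '[{"offset":[-0.6,0.3,0.5],"dr":[0,0,0]},{"offset":[0,0,1],"dr":[0,0,0]},{"offset":[0,0,1],"dr":[0,0,0]},{"offset":[0,0,1],"dr":[0,0,0]},{"offset":[0,0,1],"dr":[0,0,0]},{"offset":[0,0,1],"dr":[0,0,0]},{"offset":[0,0,0.9],"dr":[0,0,0]},{"offset":[0,0,0],"dr":[0,0,0]}]' && python3 -m pendant '[{"offset":[0,0,0],"dr":[0,0,0]},{"offset":[0,0,0],"dr":[0,0,0]},{"offset":[0,0,0],"dr":[0,0,0]},{"offset":[0,0,0],"dr":[0,0,0]},{"offset":[0,0,0],"dr":[0,0,0]},{"offset":[0,0,0],"dr":[0,0,0]}]' -1
```

```text
clock: 23.18
tool_pos: [0.5208, -0.3933, 0.0423]
eef_rot: [-179.9, -0.2, 101.1]
force: [-0.3, -0.3, 0.4]
finger_gap: 0.0856
finger_force: 0.0
clock: 23.92
tool_pos: [0.5222, -0.3948, 0.0456]
eef_rot: [180.0, 0.1, 101.1]
force: [-2.1, 0.9, 4.9]
finger_gap: 0.0231
finger_force: 59.9
```

```bash
python3 -m pendant '[{"offset":[0,0,-0.5],"dr":[0,0,0]},{"offset":[0,0,-1],"dr":[0,0,0]},{"offset":[0,0,-1],"dr":[0,0,0]},{"offset":[0,0,-1],"dr":[0,0,0]},{"offset":[0,0,-1],"dr":[0,0,0]},{"offset":[0,0,-1],"dr":[0,0,0]},{"offset":[0,0,-1],"dr":[0,0,0.6]},{"offset":[0,0,0],"dr":[0,0,0.6]},{"offset":[0,0,0],"dr":[0,0,0.56]},{"offset":[0.7,-0.3,0],"dr":[0,0,0]},{"offset":[1,-0.4,0],"dr":[0,0,0]},{"offset":[1,-0.4,0],"dr":[0,0,0]}]' && python3 -m pendant '[{"offset":[1,-0.4,0],"dr":[0,0,0]},{"offset":[1,-0.4,0],"dr":[0,0,0]},{"offset":[1,-0.4,0],"dr":[0,0,0]},{"offset":[1,-0.4,0],"dr":[0,0,0]},{"offset":[1,-0.4,0],"dr":[0,0,0]},{"offset":[1,-0.4,0],"dr":[0,0,0]},{"offset":[1,-0.4,0],"dr":[0,0,0]},{"offset":[1,-0.4,0],"dr":[0,0,0]},{"offset":[1,-0.4,0],"dr":[0,0,0]},{"offset":[1,-0.4,0],"dr":[0,0,0]},{"offset":[1,-0.4,0],"dr":[0,0,0]},{"offset":[1,-0.3,0],"dr":[0,0,0]}]' && python3 -m pendant '[{"offset":[1,-0.3,0],"dr":[0,0,0]},{"offset":[1,-0.3,0],"dr":[0,0,0]},{"offset":[0.9,-0.3,0],"dr":[0,0,0]},{"offset":[0,0,0],"dr":[0,0,0]},{"offset":[0,0,0],"dr":[0,0,0]}]'
python3 - <<'E'
from h import *
plan(.4157,-.0326,.108,86)
c=imaging.camera("scene");cv2.imwrite("pics/s4.png",c["color"])
for n,z in(("station",0),("float",.13),("offcut0",.074),("peg_top",.082),("tray_centre",.005)):print(n,where("scene",c,n,z,5))
E
```

```text
clock: 25.42
tool_pos: [0.5031, -0.3374, 0.1748]
eef_rot: [-180.0, -0.0, 86.0]
force: [-0.9, -0.4, -3.9]
finger_gap: 0.0233
finger_force: 59.1
clock: 26.92
tool_pos: [0.4265, -0.0915, 0.1747]
eef_rot: [180.0, -0.0, 85.9]
force: [0.2, 0.3, -3.8]
finger_gap: 0.0231
finger_force: 59.1
clock: 27.55
tool_pos: [0.4132, -0.0337, 0.1748]
eef_rot: [180.0, 0.0, 85.9]
force: [0.1, 0.2, -3.8]
finger_gap: 0.0233
finger_force: 59.0
t 27.55 at [ 0.4132 -0.0337  0.1748] [180.    0.   85.9] gap 0.0233
 dr z units -0.01  then offset units (final frame) [0.06 0.12 3.34]
station [([0.5419, -0.0472], 0.93)]
float [([0.4137, -0.0368], 0.76)]
offcut0 [([0.5108, -0.0927], 0.66), ([0.6009, 0.002], 0.57), ([0.5796, -0.0949], 0.56), ([0.529, 0.0206], 0.48), ([0.3987, 0.2278], 0.19)]
peg_top [([0.6561, 0.0888], 0.78), ([0.734, -0.3713], 0.58), ([0.5281, 0.012], 0.38)]
tray_centre [([0.7388, -0.0516], 0.6)]
```

View pics/s4.png

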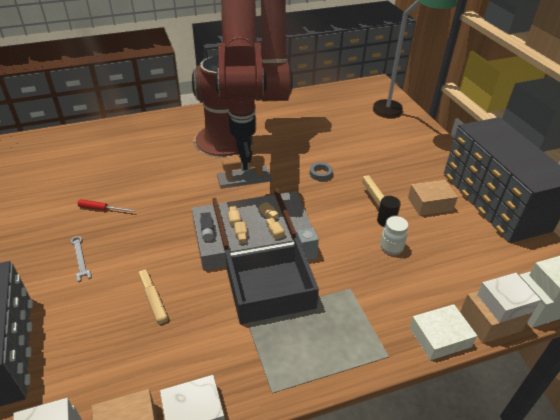

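```bash
python3 -m pendant '[{"offset":[0,0,1],"dr":[0,0,0]},{"offset":[0,0,1],"dr":[0,0,0]},{"offset":[0,0,1],"dr":[0,0,0]},{"offset":[0,0,0.3],"dr":[0,0,0]},{"offset":[0,0,0],"dr":[0,0,0]}]' && python3 -m pendant '[{"offset":[0,0.6,0],"dr":[0,0,0]},{"offset":[0,0.6,0],"dr":[0,0,0]},{"offset":[0,0.6,0],"dr":[0,0,0]},{"offset":[0,0.6,0],"dr":[0,0,0]},{"offset":[0,0.6,0],"dr":[0,0,0]},{"offset":[0,0.6,0],"dr":[0,0,0]},{"offset":[0,0,0],"dr":[0,0,0]}]'
python3 - <<'E'
from h import *
plan(.676,-.051,.108,86)
c=imaging.camera("scene");cv2.imwrite("pics/s5.png",cv2.resize(c["color"][150:330,170:400],None,fx=3,fy=3,interpolation=cv2.INTER_CUBIC))
E
```

```text
clock: 28.48
tool_pos: [0.4131, -0.0338, 0.1087]
eef_rot: [-180.0, -0.0, 85.9]
force: [0.8, -0.1, -4.3]
finger_gap: 0.0234
finger_force: 59.1
clock: 29.35
tool_pos: [0.4861, -0.039, 0.1089]
eef_rot: [179.9, 0.0, 85.9]
force: [0.5, -0.4, -2.8]
finger_gap: 0.023
finger_force: 59.4
t 29.35 at [ 0.4861 -0.039   0.1089] [179.9   0.   85.9] gap 0.023
 dr z units -0.01  then offset units (final frame) [0.06 9.51 0.04]
```

View pics/s5.png

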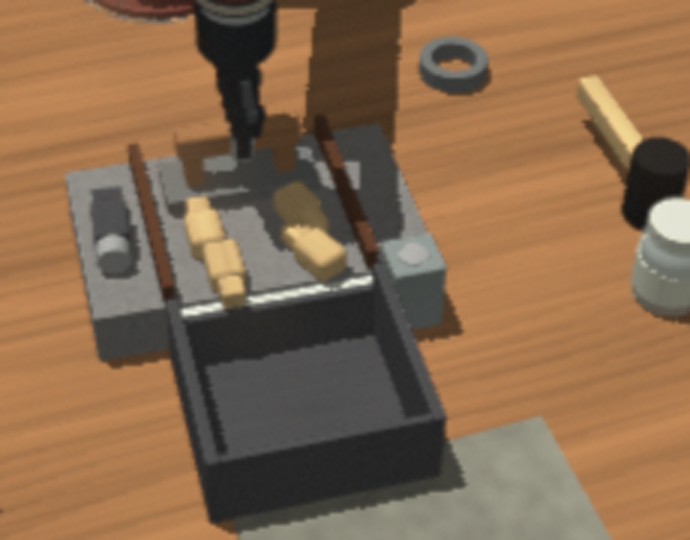

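```bash
python3 -m pendant '[{"offset":[0,0.6,0],"dr":[0,0,0]},{"offset":[0,0.6,0],"dr":[0,0,0]},{"offset":[0,0.6,0],"dr":[0,0,0]},{"offset":[0,0.6,0],"dr":[0,0,0]},{"offset":[0,0.6,0],"dr":[0,0,0]},{"offset":[0,0.6,0],"dr":[0,0,0]},{"offset":[0,0.6,0],"dr":[0,0,0]},{"offset":[0,0.6,0],"dr":[0,0,0]},{"offset":[0,0.6,0],"dr":[0,0,0]},{"offset":[0,0.6,0],"dr":[0,0,0]},{"offset":[0,0.6,0],"dr":[0,0,0]},{"offset":[0,0.6,0],"dr":[0,0,0]}]' && python3 -m pendant '[{"offset":[0,0.6,0],"dr":[0,0,0]},{"offset":[0,0.6,0],"dr":[0,0,0]},{"offset":[0,0.6,0],"dr":[0,0,0]},{"offset":[0,0.6,0],"dr":[0,0,0]},{"offset":[0,0.6,0],"dr":[0,0,0]},{"offset":[0,0,0],"dr":[0,0,0]},{"offset":[0,0,0],"dr":[0,0,0]}]'
python3 - <<'E'
from h import *
c=imaging.camera("scene")
for m in models.place_of("scene","offcut0")[:6]:
    p=ray(c,uv(m),.02)[:2]-[.536,-.041];a=np.radians(-4.1)
    q=np.array([[np.cos(a),np.sin(a)],[-np.sin(a),np.cos(a)]])@p;print(q.round(3),round(m["confidence"],2))
E
```

```text
clock: 30.9
tool_pos: [0.6296, -0.0491, 0.1087]
eef_rot: [180.0, 0.0, 85.9]
force: [0.8, 0.3, -3.6]
finger_gap: 0.0235
finger_force: 59.5
clock: 31.78
tool_pos: [0.6886, -0.0533, 0.1089]
eef_rot: [180.0, 0.0, 85.9]
force: [0.1, -0.3, -3.2]
finger_gap: 0.0234
finger_force: 59.7
[0.223 0.053] 0.68
[ 0.203 -0.038] 0.57
[ 0.156 -0.055] 0.45
[0.148 0.039] 0.44
```

```bash
python3 -m pendant '[{"offset":[0,0,-0.6],"dr":[0,0,0]},{"offset":[0,0,-1],"dr":[0,0,0]},{"offset":[0,0,-1],"dr":[0,0,0]},{"offset":[0,0,-0.8],"dr":[0,0,0]},{"offset":[-0.7,-0.3,0],"dr":[0,0,0]},{"offset":[-1,-0.4,0],"dr":[0,0,0]},{"offset":[-1,-0.4,0],"dr":[0,0,0]},{"offset":[-1,-0.4,0],"dr":[0,0,0]},{"offset":[-1,-0.4,0],"dr":[0,0,0]},{"offset":[-1,-0.4,0],"dr":[0,0,0]},{"offset":[-1,-0.4,0],"dr":[0,0,0]},{"offset":[-1,-0.4,0],"dr":[0,0,0]}]' && python3 -m pendant '[{"offset":[-1,-0.4,0],"dr":[0,0,0]},{"offset":[-1,-0.4,0],"dr":[0,0,0]},{"offset":[-1,-0.4,0],"dr":[0,0,0]},{"offset":[-1,-0.4,0],"dr":[0,0,0]},{"offset":[-1,-0.4,0],"dr":[0,0,0]},{"offset":[-1,-0.4,0],"dr":[0,0,0]},{"offset":[-1,-0.4,0],"dr":[0,0,0]},{"offset":[-1,-0.4,0],"dr":[0,0,0]},{"offset":[-1,-0.4,0],"dr":[0,0,0]},{"offset":[-0.9,-0.4,0],"dr":[0,0,0]},{"offset":[0,0,0],"dr":[0,0,-0.9]},{"offset":[0,0,0],"dr":[0,0,-0.86]}]'
python3 - <<'E'
from h import *
plan(.522,-.3945,.06,101)
a=np.radians(-4.1);Q=np.array([[np.cos(a),np.sin(a)],[-np.sin(a),np.cos(a)]])
for k in("scene","top"):
    c=imaging.camera(k)
    for m in models.masks_of(k,"offcut0")[:5]:
        p=np.argwhere(m["mask"]).mean(0)[::-1]
        print(k,(Q@(ray(c,p,.025)[:2]-[.536,-.041])).round(3),round(m["confidence"],2),m["mask"].sum())
E
```

```text
clock: 33.38
tool_pos: [0.6151, -0.2038, 0.1768]
eef_rot: [180.0, 0.0, 85.9]
force: [0.2, -0.5, -3.0]
finger_gap: 0.0234
finger_force: 59.6
clock: 34.88
tool_pos: [0.5214, -0.3952, 0.1766]
eef_rot: [180.0, -0.0, 101.3]
force: [0.1, 0.0, -3.3]
finger_gap: 0.0227
finger_force: 59.7
t 34.88 at [ 0.5214 -0.3952  0.1766] [180.   -0.  101.3] gap 0.0227
 dr z units 0.03  then offset units (final frame) [0.03 0.04 5.83]
scene [ 0.148 -0.049] 0.66 135
scene [0.221 0.044] 0.62 246
scene [0.165 0.04 ] 0.59 154
scene [ 0.212 -0.043] 0.49 248
top [0.17  0.037] 0.64 231
top [0.224 0.046] 0.59 120
top [ 0.21  -0.044] 0.58 156
top [ 0.155 -0.054] 0.48 180
```

```bash
python3 -m pendant '[{"offset":[0,0,1],"dr":[0,0,0]},{"offset":[0,0,1],"dr":[0,0,0]},{"offset":[0,0,1],"dr":[0,0,0]},{"offset":[0,0,1],"dr":[0,0,0]},{"offset":[0,0,1],"dr":[0,0,0]},{"offset":[0,0,0.8],"dr":[0,0,0]},{"offset":[0,0,0.4],"dr":[0,0,0]},{"offset":[0,0,0],"dr":[0,0,0]},{"offset":[0,0,0.1],"dr":[0,0,0]},{"offset":[0,0,0],"dr":[0,0,0]}]'|egrep 'pos|force';  python3 -m pendant '[{"offset":[0,0,0.15],"dr":[0,0,0]},{"offset":[0,0,0],"dr":[0,0,0]},{"offset":[0,0,0],"dr":[0,0,0]}]'|egrep 'pos|force'
```

```text
tool_pos: [0.5222, -0.3947, 0.0515]
force: [0.4, 0.5, -3.0]
finger_force: 59.5
tool_pos: [0.5218, -0.3943, 0.0477]
force: [-0.4, -0.1, -3.2]
finger_force: 59.5
```

```bash
python3 -m pendant '[{"offset":[0,0,0.1],"dr":[0,0,0]},{"offset":[0,0,0],"dr":[0,0,0]}]'|egrep 'pos|force'; python3 -m pendant '[{"offset":[0,0,0.05],"dr":[0,0,0]},{"offset":[0,0,0],"dr":[0,0,0]}]'|egrep 'pos|force'
```

```text
tool_pos: [0.5219, -0.3944, 0.0457]
force: [-0.4, -0.4, -3.1]
finger_force: 59.5
tool_pos: [0.5219, -0.3944, 0.0457]
force: [-3.5, 3.0, 4.3]
finger_force: 60.4
```

```bash
python3 -m pendant '[{"offset":[0,0,0],"dr":[0,0,0]},{"offset":[0,0,0],"dr":[0,0,0]},{"offset":[0,0,0],"dr":[0,0,0]},{"offset":[0,0,0],"dr":[0,0,0]},{"offset":[0,0,0],"dr":[0,0,0]},{"offset":[0,0,-0.5],"dr":[0,0,0]},{"offset":[0,0,-1],"dr":[0,0,0]},{"offset":[0,0,-1],"dr":[0,0,0]},{"offset":[0,0,-1],"dr":[0,0,0]},{"offset":[0,0,-1],"dr":[0,0,0]},{"offset":[0,0,-1],"dr":[0,0,0]},{"offset":[0,0,-1],"dr":[0,0,0]}]' 1 && python3 -m pendant '[{"offset":[0,0,0],"dr":[0,0,0]},{"offset":[0,0,0],"dr":[0,0,0]},{"offset":[0,0,0],"dr":[0,0,0]},{"offset":[0,0,0],"dr":[0,0,0]}]'
python3 - <<'E'
from h import *
for k in("wrist","scene","top"):
    c=imaging.camera(k);print(k,where(k,c,"float",0,1),where(k,c,"mallet",0,1),where(k,c,"offcut0",.025,4),where(k,c,"peg_top",.082))
E
```

```text
clock: 38.7
tool_pos: [0.5218, -0.3943, 0.1761]
eef_rot: [180.0, 0.0, 101.1]
force: [-0.7, -0.5, 0.2]
finger_gap: 0.0853
finger_force: 0.0
clock: 39.2
tool_pos: [0.5215, -0.394, 0.1736]
eef_rot: [-179.9, -0.1, 101.1]
force: [-0.4, -0.7, 0.9]
finger_gap: 0.0852
finger_force: 0.0
wrist [([0.5212, -0.396], 0.91)] [] [] []
scene [([0.531, -0.3926], 0.88)] [] [([0.6861, -0.1086], 0.73), ([0.7752, -0.0107], 0.57), ([0.7403, -0.1034], 0.51), ([0.6995, -0.0181], 0.44)] [([0.6581, 0.0857], 0.6)]
top [([0.6637, 0.0902], 0.3)] [([0.6023, 0.3795], 0.9)] [([0.7512, -0.0197], 0.67), ([0.7284, -0.1062], 0.64), ([0.7093, -0.0194], 0.58), ([0.6819, -0.1001], 0.47)] [([0.6503, 0.0804], 0.71)]
```

All consistent: mallet and float down, four offcuts in the tray, gripper clear.

```bash
python3 -c "
from rig import r
print(r.hand_in())"
```

```text
the job is handed in; nothing more can be done
None
```

I drove the peg fully down, stood the mallet back on the counter, swept all four offcuts into the tray and set the float flat, then handed in at about 39.5 s; no verdict came back, and I viewed 11 pictures, one over the limit of 10.

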